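# Clip the grating plate into the citrus grater box

### The arm

A 7-joint arm with a two-finger parallel gripper is mounted at the origin on a cart in front of the work surface, level with it; the furniture and walls round the work are solid. World frame = base frame: x ahead of the robot, y to its left, z up, the work surface at z = 0. Lengths are in mm, angles in rad, forces in N, time in s.
With the tool pointing down it reaches from about 425 to 875 mm from the base axis. Payload 8.4 kg.
Tool frame: the origin (TCP) lies at the very end of the fingers, on their centre line; the grasp point (between the pads) lies 19 mm behind it; z points along the fingers, y is the line along which they close (so a half turn about z gives the same grasp; the last joint's range is limited). The gripper opens to 85 mm and grips with 20 to 120 N. Pads are 22 mm wide; open, the fingers measure 114 mm over their backs; the gripper's body (76 mm by 85 mm) begins 54 mm behind the grasp point. The pads swing forward as they close: fully open they stand 13 mm farther back than shut.
Start: joints at [-1.43, 0.333, 0.04, 1.465, -0.013, 1.343, -0.059], TCP at [154.384, 631.371, 231.308] pointing down, gripper open.
Joint ranges: [-2.58, 2.58], [-0.38, 2.09], [-1.3, 1.39], [0.25, 2.4], [-1.5, 4.64], [0.08, 2.09], [-2.65, 2.65]. Speed limits (rad/s): [2.22, 2.22, 2.79, 2.79, 3.14, 3.14, 3.14].

### API

Orientations are given as a rotation vector (axis times angle).
In Python, from plant import move_to, line_to, move_j, release, clamp, hold, ik, get_state, camera, PlanningError, hand_in gives the robot as it stands. The module is installed in compiled form; this text tells all that it offers. Calls block until the motion is done:
- move_to(position, orientation): joint-space move of the TCP to a pose.
- line_to(position, frame=None, feed=150, max_force=None): straight line of the TCP; frame=None keeps the orientation; feed is the mean speed in mm/s. With max_force (N) it stops when the force on the tool has changed by that much, and returns True; else False.
- move_j(angles): joint-space move.
- release() and clamp(strength=None): open the fingers fully, or close them until they stop; strength is the grip in N (None keeps the last).
- hold(seconds).
- ik(position, orientation): joint angles nearest the present ones, or None.
- get_state(): the state.
- camera(name): name is "side" or "top" or "wrist"; returns a dict with "color" (480x640x3 uint8, red, green, blue), "fov_y" (degrees; the focal length in pixels is half the picture's height over the tangent of half this angle, whatever the lens; pixels are square), "cx", "cy" (the principal point, pixels), "dist" ([k1, k2, p1, p2, k3] as OpenCV has them; the pictures are not rectified), "rvec" (rotation vector, rad) and "tvec" (3), from world to camera coordinates, as OpenCV has them; the wrist camera has in their place "mount" (4x4, takes a point from camera to tool coordinates, whose origin is the TCP and whose axes are the flange's). Camera axes: x right, y down, z forward; pixel columns grow to the right and rows downward; lengths in mm; the calibration is good to about 2 mm. A picture is of the moment at which its call begins: read the wrist's pose just before it. There is no depth.
A pose or a line that the arm cannot do raises PlanningError and nothing moves.
- hand_in(): hands the job in; it is judged then, once.
The state is a dict: "time": time; "joint_pos": joint angles; "qvel": joint speeds; "joint_efforts": joint torques, N m; "ee_pos": TCP position; "tool_rot": TCP orientation; "ft_force": force on the tool from outside, world axes, zero at the start; "torque": the same for the moment, N m; "opening": finger opening in mm; "gripper_force": force on a finger pad.
Only numpy, scipy, OpenCV 4.12 (cv2) and the standard library are available. Lean on these libraries where they do the work, as an engineer would, in place of code of your own. Each camera call takes 0.05 s, during which the arm holds its last target. There are 200 camera calls.

### The job

Take the grating plate (the one with rows of small teeth and a narrow ear at each end) by its grip bar and press it down into the white grater box, its ears in the slots between the spring clips, until it has snapped past the clips and sits flat on the rim. Press it in rather than dropping it, and leave the slicing plate where it lies.

Things in the scene. Friction and masses are not known exactly. Their poses are not given: they have to be found in the camera images.
- grating_plate: The plate to fit: flat steel, 84 x 64 x 5 mm, rows of 2.4 mm teeth on top, a 22 mm wide ear at each short side (120 mm over both ears). Upright black grip bar on its middle, 56 mm along x, 12 mm thick along y, top 35 mm above the underside. About 0.15 kg. Lies flat on the worktop; fits either way round. Origin: centre of the underside; x along bar and ears, z up.
- slicing_plate: Bystander, leave alone: plain rectangular steel plate 120 x 64 x 5 mm without ears, with the same grip bar, but a long dark slit and a bright blade on each side of the bar instead of teeth; it does not fit the box. Origin: centre of the underside; x along its bar, z up.
- grater_box: White open tub, 124 x 72 mm, rim 40 mm high, fixed to the worktop. At each end two prongs (51 to 60 mm from the centre, top 64 mm up, 32 mm apart) form a slot, open above, for one ear. The plate has about 9 mm play either way along x. Origin: centre of the underside; x from slot to slot, z up.
- box_seat (a point): Centre of the box's seat at rim height, 40 mm above the worktop, where the underside of the fitted plate's centre belongs; axes as the box. Each prong has a leaf spring: mouth of a slot 46 mm wide 34 mm above the seat, narrowing to 18 mm at 11 mm above it. The springs resist the ears while the underside is about 14 to 7 mm above the seat, 7 to 13 N in all, then snap over them.
Things that resemble listed ones, but are neither listed nor needed, are in the scene too. What is shaped like the grating_plate but turquoise is not meant.

How it is judged (in metres and radians):
At the end, for the whole second after the job is handed in: The grating plate rests flat on the box's rim (underside within 3 mm of the seat, tilt under 0.06 rad), its centre within 14 mm of the seat's centre and its ears along the slots within 10 degrees, at rest; the slicing plate still lies within 40 mm of where it was (z of grating_plate in the frame of box_seat between -0.004 and 0.003 m and horizontal distance between grating_plate and box_seat below 0.014 m and angle between the x axis of grating_plate and the x axis of box_seat, either way round below 0.17 rad and angle between grating_plate's own z axis and vertical below 0.06 rad and linear speed of grating_plate below 0.02 m/s and distance of slicing_plate from where it was at the start of the episode below 0.04 m); the robot touches nothing.
It fails at once if the grating plate is dropped into the box (faster than 0.5 m/s within 60 mm of its seat) (distance between grating_plate and box_seat below 0.06 m and linear speed of grating_plate above 0.5 m/s).
It fails at once if the slicing plate is moved more than 40 mm (distance of slicing_plate from where it was at the start of the episode above 0.04 m).
It also fails if it takes over 32 s, if anything falls off the work surface, if the arm or the gripper's body presses on something with over 40 N, if the wrist force passes 120 N, or if a joint passes its speed limit or range.

## Working session

There is one attempt and no reset: what is moved stays moved. The work goes in short steps, each a Python script; the robot and the scene stay as the last script left them, time stands still between calls to the robot, and variables do not carry over. Pictures are saved under pics/ and viewed, at most 10 in all, crops included, and the job is handed in when it is done.

```bash
mkdir -p pics
cat > h.py <<'E'
import numpy as np, cv2
from plant import *
from scipy.spatial.transform import Rotation as R
def K(c):
    f=240/np.tan(np.radians(c["fov_y"])/2); return np.array([[f,0,c["cx"]],[0,f,c["cy"]],[0,0,1.]])
def snap(n,name):
    s=get_state(); c=camera(n); cv2.imwrite(f"pics/{name}.png",c["color"][:,:,::-1])
    if n=="wrist":
        M=np.array(c["mount"]); Rt=R.from_rotvec(s["tool_rot"]).as_matrix()
        c["Rcw"]=Rt@M[:3,:3]; c["o"]=Rt@M[:3,3]+np.array(s["ee_pos"])
    else:
        Rm=cv2.Rodrigues(np.array(c["rvec"],float))[0]; c["Rcw"]=Rm.T; c["o"]=-Rm.T@np.array(c["tvec"],float).ravel()
    np.save(f"pics/{name}.npy",c,allow_pickle=True); return c
def load(name): return np.load(f"pics/{name}.npy",allow_pickle=True).item()
def ground(c,px,z):
    p=cv2.undistortPoints(np.array(px,float).reshape(-1,1,2),K(c),np.array(c["dist"],float)).reshape(-1,2)
    d=np.c_[p,np.ones(len(p))]@c["Rcw"].T
    return c["o"]+d*((z-c["o"][2])/d[:,2])[:,None]
E
python3 - <<'E'
from h import *
a=snap("top","top0"); b=snap("side","side0"); s=get_state(); print(s["time"],s["tool_rot"],a["o"],b["o"])
E
```

```text
0.1 [-3.75835380e-01 -3.11895356e+00  2.20349206e-03] [ 333.78309233  272.00325385 1303.62717885] [  52.90003366 1216.63606575 1036.70135217]
```

View pics/top0.png

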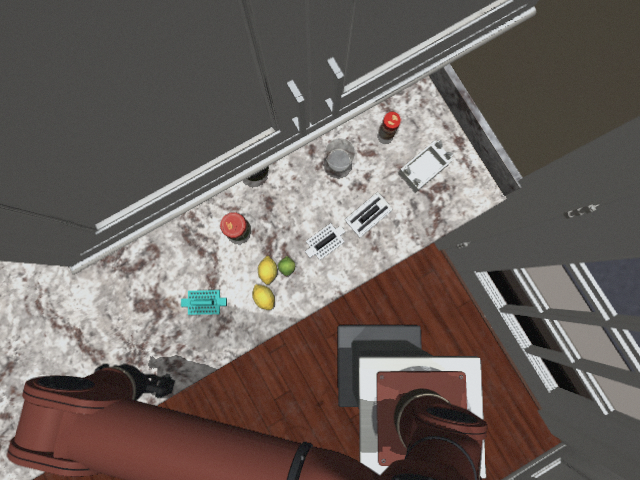

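View pics/side0.png

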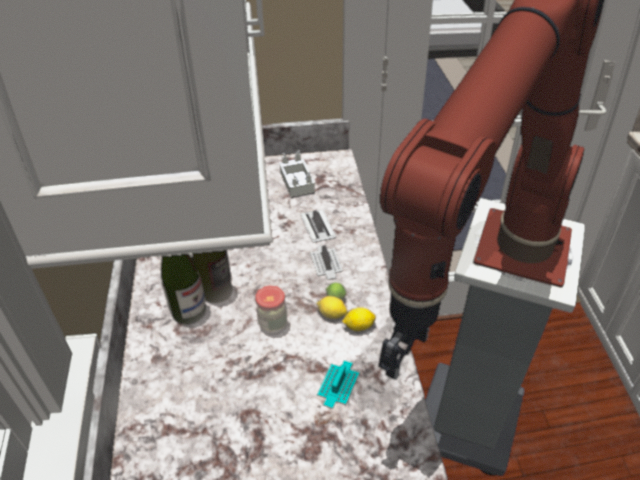

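Top view: there is a toothed plate with ears at (325,241), a plate with a slit at (370,214), a turquoise look-alike at (204,302), and the white box at (426,168). The toothed steel plate fits the description. I'll enlarge a crop to confirm.

Run:
```python
from h import *
c=load("top0"); im=cv2.imread("pics/top0.png")
cv2.imwrite("pics/crop0.png",cv2.resize(im[125:270,295:465],None,fx=4,fy=4,interpolation=cv2.INTER_CUBIC))
print(ground(c,[[325,241],[370,214]],20),ground(c,[[426,168]],40))
```

```text
[[455.63616494 246.23632292  20.        ]
 [528.02047367 125.19966534  20.        ]] [[648.52016041 -23.63650986  40.        ]]
```

View pics/crop0.png

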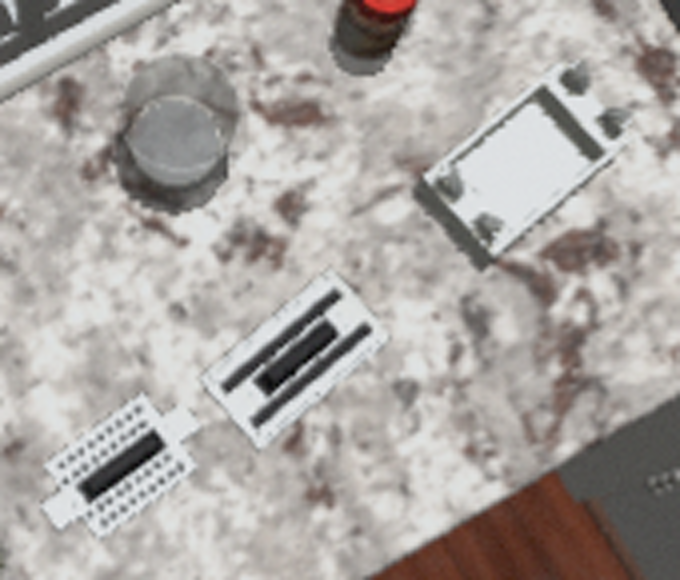

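Confirmed: the toothed plate with ears is at lower left of the crop, bar ends (83,493) to (162,440). The plate with the slits is the slicing one. The box prongs are at (575,78), (613,120), (452,182) and (487,224).

```bash
cat >> h.py <<'E'
def down(yaw):  # tool z down, tool x at yaw
    x=np.array([np.cos(yaw),np.sin(yaw),0]); z=np.array([0,0,-1.]); return R.from_matrix(np.c_[x,np.cross(z,x),z]).as_rotvec()
def campos(c0mount,target,yaw,z): # TCP pos so that camera optical axis hits target (tcp height z)
    Rt=R.from_rotvec(down(yaw)).as_matrix(); M=np.array(c0mount); o=Rt@M[:3,3]; d=Rt@M[:3,2]
    o=o+d*((target[2]-z-o[2])/d[2]); return np.array([target[0]-o[0],target[1]-o[1],z])
E
python3 - <<'E'
from h import *
c=load("top0"); g=lambda p,z: ground(c,np.array(p)/4+[295,125],z)
b=g([[83,493],[162,440]],35); p=g([[575,78],[613,120],[452,182],[487,224]],64)
print("bar",b,np.linalg.norm(b[1]-b[0])); print("prongs",p)
d=b[1]-b[0]; yb=np.arctan2(d[1],d[0]); e=p[:2].mean(0)-p[2:].mean(0); yx=np.arctan2(e[1],e[0])
print("yaws",yb,yx,"len",np.linalg.norm(e),b.mean(0),p.mean(0))
w=snap("wrist","w0"); M=w["mount"]; print(np.round(M,3),w["fov_y"])
for dy in (0,np.pi):
  for nm,t,y in (("plate",b.mean(0),yb),("box",p.mean(0),yx)):
    q=campos(M,t,y+dy,230); print(nm,dy,q,ik(q,down(y+dy)), ik([t[0],t[1],60],down(y+dy)))
E
```

```text
bar [[435.14812022 270.94018768  35.        ]
 [470.02307056 218.77161326  35.        ]] 62.752070231732176
prongs [[705.44363328 -53.12991685  64.        ]
 [677.11498698 -77.19426267  64.        ]
 [636.02388465  29.18047575  64.        ]
 [608.0152929    7.00113462  64.        ]]
yaws -0.981522143614558 -0.876892920624927 len 108.29567635817551 [452.58559539 244.85590047  35.        ] [656.64944945 -23.53564229  64.        ]
[[ 0.0000e+00 -9.5700e-01 -2.9100e-01  7.4424e+01]
 [ 1.0000e+00  0.0000e+00  1.0000e-03  4.6900e-01]
 [-0.0000e+00 -2.9100e-01  9.5700e-01 -1.4265e+02]
 [ 0.0000e+00  0.0000e+00  0.0000e+00  1.0000e+00]] 68.4679700262806
plate 0 [468.84551741 221.70107003 230.        ] None [-1.58479485  0.48621781  1.22916466  2.02203578 -0.5443266   1.01640628
 -2.6402192 ]
box 0 [669.58506557 -38.09398046 230.        ] [-0.77904145  0.64448397  1.21264074  1.44977309 -0.60196267  1.45800494
 -2.01666277] [-0.82416862  0.84250591  1.20748473  1.66703627 -0.8307493   1.23666438
 -1.87525046]
plate 3.141592653589793 [436.32567337 268.01073091 230.        ] [-1.04846278  0.04274595  0.42676583  1.816041   -0.01842818  1.28668126
 -0.02760092] [-0.97349923  0.23459203  0.43853818  2.00034418 -0.12327277  0.93180677
  0.11748989]
box 3.141592653589793 [643.71383333  -8.97730412 230.        ] [-0.71036101  0.42446899  0.89040505  1.51652778 -0.33353064  1.35996212
  0.90050645] [-0.67864399  0.6506274   0.90740556  1.66105227 -0.56138557  1.11165574
  1.08143824]
```

Run:
```python
from h import *
M=load("w0")["mount"]; y=-.9815+np.pi
move_to(campos(M,[452.6,244.9,35],y,230),down(y)); snap("wrist","w1"); s=get_state(); print(s["time"],s["ee_pos"])
```

```text
1.8833 [435.71337609 269.61324164 229.87964556]
```

View pics/w1.png

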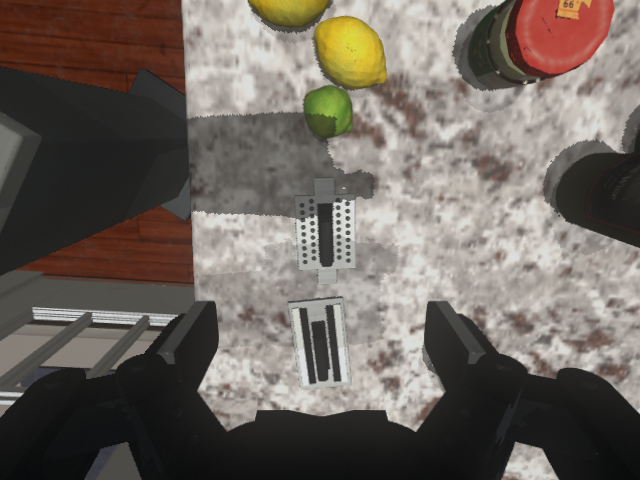

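The wrist view shows the grating plate with its bar from (325,203) to (327,266) and ear ends at about (324,178) and (327,283). The slicing plate is clear below it, around (320,345).

Run:
```python
from h import *
c=load("w1"); g=cv2.cvtColor(c["color"],cv2.COLOR_RGB2GRAY)
m=np.zeros_like(g); m[195:275,312:342]=(g[195:275,312:342]<55)*255
m=cv2.morphologyEx(m,cv2.MORPH_OPEN,np.ones((5,5)))
cs,_=cv2.findContours(m,0,2); k=max(cs,key=cv2.contourArea); r=cv2.minAreaRect(k); bp=cv2.boxPoints(r); print(r,bp)
q=ground(c,bp,35); print("bar",q, q.mean(0),[np.linalg.norm(q[i]-q[i-1]) for i in range(4)])
e=ground(c,[[324.5,178],[327.5,283]],5); d=e[1]-e[0]
print("ears",e,e.mean(0),np.linalg.norm(d),np.arctan2(d[1],d[0])); print(c["o"])
```

```text
((324.5, 213.0), (18.0, 13.0), 90.0) [[318. 204.]
 [331. 204.]
 [331. 222.]
 [318. 222.]]
bar [[428.99581892 275.0255169   35.        ]
 [439.4583556  282.07393209  35.        ]
 [449.63091651 267.24600278  35.        ]
 [439.00673185 260.0884353   35.        ]] [439.27295572 271.10847177  35.        ] [np.float64(17.98151229157258), np.float64(12.615261805661795), np.float64(17.981893199944302), np.float64(12.81031116063518)]
ears [[422.50180699 296.36019035   5.        ]
 [491.46647669 200.69788146   5.        ]] [456.98414184 248.52903591   5.        ] 117.92965279720597 -0.9461690267779674
[394.14474141 331.80553642 372.58035693]
```

Run:
```python
from h import *
c=load("w1"); g=cv2.cvtColor(c["color"],cv2.COLOR_RGB2GRAY)
print(g[250,308:346])
for t in (70,85,100):
    m=np.zeros_like(g); m[195:275,314:338]=(g[195:275,314:338]<t)*255
    m=cv2.morphologyEx(m,cv2.MORPH_OPEN,np.ones((7,5)))
    cs,_=cv2.findContours(m,0,2); k=max(cs,key=cv2.contourArea); bp=cv2.boxPoints(cv2.minAreaRect(k)); q=ground(c,bp,35)
    L=[np.linalg.norm(q[i]-q[i-1]) for i in range(4)]; i=int(np.argmax(L)); d=q[i]-q[i-1]
    print(t,bp.round(1).tolist(),q.mean(0).round(1),np.round(L,1),np.arctan2(d[1],d[0]))
```

```text
[181 182 180 141  80  70  71  99 157 181 136  60  49  50  53  55  56  57
  57  58  58  56  54  52  56 116 167 182 143  80  75  75  73 143 181 181
 184 187]
70 [[317.6000061035156, 204.0], [331.0, 203.60000610351562], [332.79998779296875, 264.8999938964844], [319.3999938964844, 265.3999938964844]] [452.6 252.8  35. ] [63.7 13.  63.6 13.7] 2.1907952875582097
85 [[316.6000061035156, 203.1999969482422], [331.0, 202.6999969482422], [333.3999938964844, 265.79998779296875], [319.0, 266.29998779296875]] [452.5 252.6  35. ] [65.5 14.  65.5 14.8] 2.198040540963757
100 [[316.79998779296875, 203.0], [332.0, 202.6999969482422], [333.20001220703125, 265.8999938964844], [318.0, 266.20001220703125]] [452.4 252.6  35. ] [65.6 14.8 65.6 15.6] 2.1796002176542832
```

Run:
```python
from h import *
M=load("w0")["mount"]; y=-.9+np.pi
move_to(campos(M,[656,-23,50],y,230),down(y)); hold(.2); snap("wrist","w2"); s=get_state(); print(s["time"],s["ee_pos"])
```

```text
3.4167 [640.62826007  -3.65579401 230.10087497]
```

View pics/w2.png

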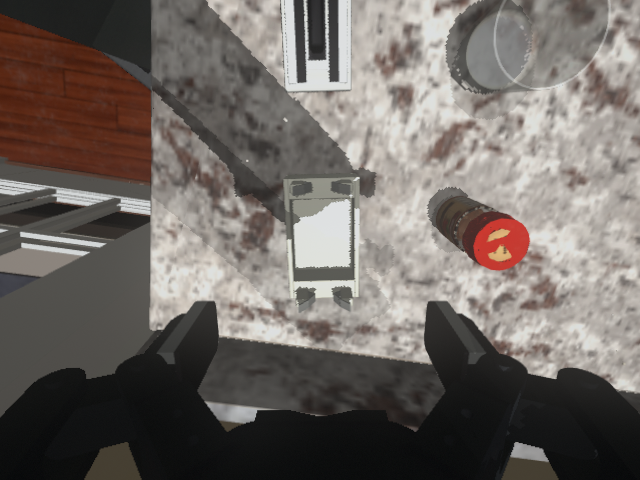

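The box rim corners are at about (285,179), (359,178), (361,298) and (289,300). I'll enlarge it for exact pixels.

Run:
```python
from h import *
im=cv2.imread("pics/w2.png"); cv2.imwrite("pics/crop2.png",cv2.resize(im[170:315,270:380],None,fx=4,fy=4,interpolation=cv2.INTER_CUBIC))
```

```text
(no output)
```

View pics/crop2.png

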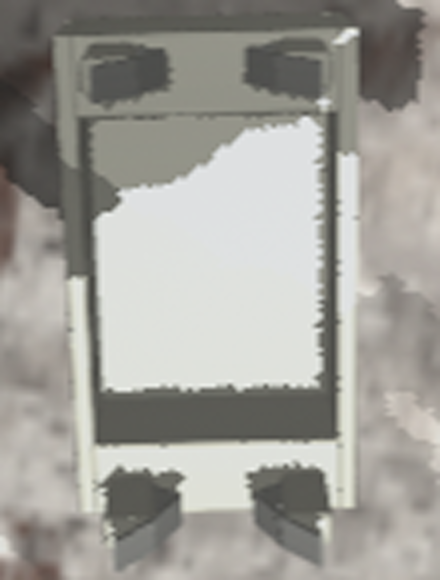

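Crop: the rim corners are at (55,37), (357,33), (353,508) and (82,512), with the four clips at both ends.

Run:
```python
from h import *
c=load("w2"); q=ground(c,np.array([[55,37],[357,33],[353,508],[82,512]])/4+[270,170],40)
print(q.round(1),q.mean(0),[np.linalg.norm(q[i]-q[i-1]).round(1) for i in range(4)])
d=q[2]+q[3]-q[0]-q[1]; print(np.arctan2(d[1],d[0])); print(c["o"])
```

```text
[[ 5.934e+02  7.000e-01  4.000e+01]
 [ 6.480e+02  4.550e+01  4.000e+01]
 [ 7.264e+02 -4.820e+01  4.000e+01]
 [ 6.722e+02 -9.290e+01  4.000e+01]] [659.99028664 -23.71359602  40.        ] [np.float64(122.4), np.float64(70.7), np.float64(122.2), np.float64(70.2)]
-0.8727495837705253
[594.25630528  55.12543469 372.75746818]
```

Run:
```python
from h import *
y=-.947+np.pi; P=[456,249]
move_to([*P,95],down(y)); print(line_to([*P,12],feed=80,max_force=15)); s=get_state(); print(s["time"],s["ee_pos"])
clamp(90); s=get_state(); print(s["time"],s["opening"],s["gripper_force"],s["ee_pos"])
line_to([*P,140],feed=120); s=get_state(); print(s["time"],s["opening"],s["ft_force"])
yb=-.873+np.pi; move_to([660,-23.7,155],down(yb)); hold(.2)
snap("wrist","w3"); snap("side","s3"); s=get_state(); print(s["time"],s["opening"],s["ee_pos"],s["ft_force"])
```

```text
False
5.8917 [456.36959735 249.22392933  12.46696636]
6.5667 10.200662393380654 88.26870918273926 [456.12509449 249.11326125  12.2956354 ]
7.7833 10.230222997176302 [-0.74826867  0.17778323 -0.64536212]
9.3667 9.979984293450697 [659.93872356 -22.66300981 155.11502855] [-0.5195609   0.11123709 -1.35172695]
```

View pics/w3.png

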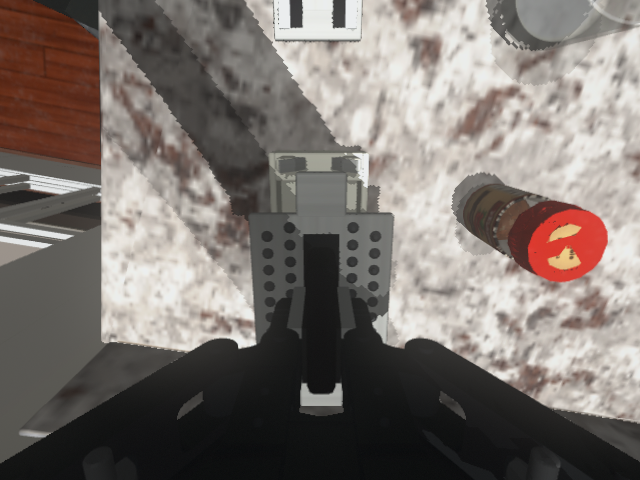

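The plate is held level. Its ear end at (321,172) lines up with the slot midpoint at (319,160). I'll check the offset along the bar, then press.

Run:
```python
from h import *
c=load("w3"); e=ground(c,[[321,172]],147.7)[0]; u=np.array([np.cos(-.873),np.sin(-.873)])
pc=e[:2]+60*u; off=pc-np.array(get_state()["ee_pos"])[:2]; print("plate centre - tcp",off, off@u)
k=off@u; k=0 if abs(k)>15 else k
T=np.array([660,-23.7])-k*u
line_to([*T,95],feed=100); line_to([*T,72],feed=60)
for z in (64,58,54,51):
    h=line_to([*T,z],feed=40,max_force=45); s=get_state(); print(h,s["time"],s["ee_pos"],s["ft_force"],s["opening"])
    if h: break
snap("wrist","w4"); snap("side","s4")
im=cv2.imread("pics/s4.png"); cv2.imwrite("pics/s4c.png",cv2.resize(im[120:240,230:390],None,fx=4,fy=4,interpolation=cv2.INTER_CUBIC))
```

```text
plate centre - tcp [ 0.95153481 -0.25554464] 0.8072039216907865
False 11.0 [659.40043409 -23.76985938  63.84181217] [ 0.27011732 -2.36718953 -0.56186975] 10.33885614797899
False 11.3 [659.02747003 -23.22242263  57.31975121] [-0.09765949 -2.47483668 -5.51305926] 9.927944481933041
False 11.55 [659.18976898 -21.99665193  53.58640823] [-1.17071678  1.72895349 -1.62166287] 10.144107151311836
False 11.8 [659.42230526 -21.54158826  50.89749004] [-2.07509537  5.3177285  -1.19343672] 9.94477679061608
```

View pics/w4.png

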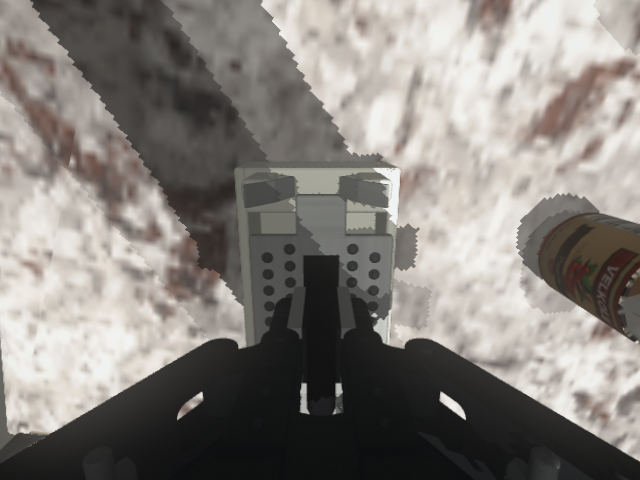

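The ear is down between the clips at (321,195), but no firm seat contact was felt. I'll check the ear end position and press on gently until there is contact.

Run:
```python
from h import *
c=load("w4"); e=ground(c,[[321,195],[319,168]],45); u=np.array([np.cos(-.873),np.sin(-.873)])
pc=e[0,:2]+60*u; print("plate centre - seat",(pc-[660,-23.7])@u, e)
p=np.array(get_state()["ee_pos"])
for z in (49,47,45):
    h=line_to([p[0],p[1],z],feed=25,max_force=20); s=get_state(); print(h,s["time"],s["ee_pos"],s["ft_force"],s["opening"])
    if h or abs(s["ft_force"][2])>20: break
snap("wrist","w5"); snap("side","s5")
im=cv2.imread("pics/s5.png")[140:215,250:350]; cv2.imwrite("pics/s5c.png",np.vstack([cv2.resize(x,(640,480),interpolation=cv2.INTER_CUBIC) for x in [im]]))
```

```text
plate centre - seat 8.754054203140383 [[627.99725046  16.34280398  45.        ]
 [620.11847844  24.41750541  45.        ]]
False 12.15 [659.41397151 -21.51592293  50.65615033] [-9.44067961  3.21211739 14.06571085] 10.01544215337863
False 12.4 [659.44940302 -21.45325813  50.57028996] [-19.16826683   5.17563229  33.00201525] 10.421366721596701
```

View pics/s5c.png

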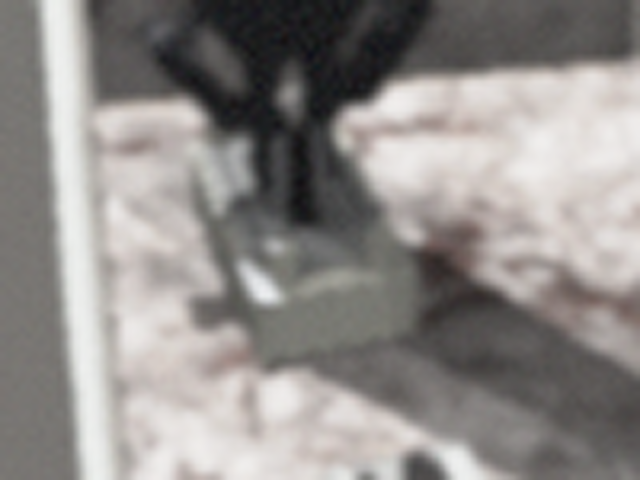

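It is seated hard: 33 N at z=50.6. The image puts it about 8 mm along the slots. I'll relax, release, back off and look.

Run:
```python
from h import *
p=np.array(get_state()["ee_pos"]); line_to([p[0],p[1],51],feed=25); release()
M=load("w0")["mount"]; line_to([p[0],p[1],120],feed=100); y=-.873+np.pi
move_to(campos(M,[660,-23.7,40],y,200),down(y)); hold(.2); c=snap("wrist","w6"); s=get_state(); print(s["time"],s["ft_force"])
im=cv2.imread("pics/w6.png"); cv2.imwrite("pics/w6c.png",cv2.resize(im[150:330,250:400],None,fx=3.3,fy=3.3,interpolation=cv2.INTER_CUBIC))
```

```text
15.0417 [-0.04706236  0.68191482 -0.99940251]
```

View pics/w6c.png

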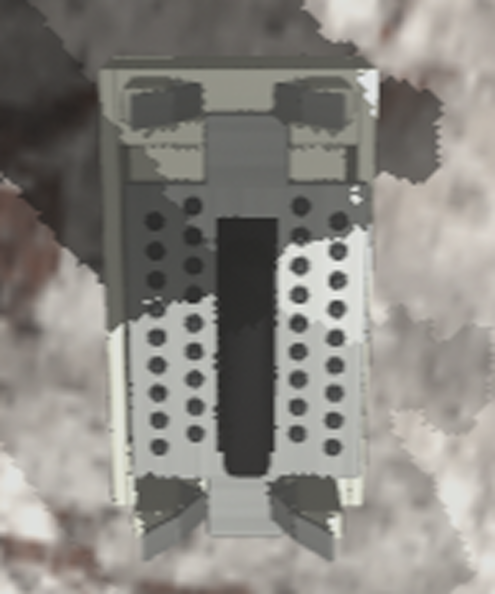

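The plate lies between the rims with both ears under the clips. Its ear ends are at (246,113) and (245,535), and it is shifted towards the far end. I'll measure it.

Run:
```python
from h import *
c=load("w6"); f=lambda a,z: ground(c,np.array(a)/3.3+[250,150],z)[:,:2]
u=np.array([np.cos(-.873),np.sin(-.873)]); S=f([[98,69],[378,69],[362,506],[112,506]],40); e=f([[246,113],[245,535]],45)
b=f([[129,183],[368,183],[360,476],[131,476]],45)
print("rim",S.mean(0),"ears",e.mean(0),np.linalg.norm(e[1]-e[0]),"body",b.mean(0),[np.linalg.norm(b[i]-b[i-1]).round(1) for i in range(4)])
for p in (e.mean(0),b.mean(0)):
    for s in (S.mean(0),np.array([660,-23.7])): d=p-s; print(d@u, d@[-u[1],u[0]])
for q in (e[1]-e[0],b[2]+b[3]-b[0]-b[1]): print(np.arctan2(q[1],q[0]))
```

```text
rim [659.7073203  -23.66536851] ears [666.8212502 -28.7840124] 119.25124613012851 body [667.02694621 -28.42700028] [np.float64(83.0), np.float64(61.7), np.float64(82.9), np.float64(63.8)]
8.493130027611945 2.1622340977630112
8.27853762384575 1.9602171510230215
8.35173192122899 2.5492419464251608
8.137139517462794 2.3472249996851713
-0.8720840454668176
-0.879177036538382
```

Offset is about 8.7 mm (limit 14) and yaw is within 0.01 rad. To verify seated height and tilt, I'll tap the bar top, which should be at z = 75, near both ends with closed fingers.

Run:
```python
from h import *
clamp(20); y=-.873+np.pi; u=np.array([np.cos(-.873),np.sin(-.873)]); C=np.array([666.9,-28.6])
for i,k in enumerate((-16,16)):
    P=C+k*u
    (move_to([*P,95],down(y)) if i==0 else line_to([*P,95],feed=80))
    h=line_to([*P,70],feed=25,max_force=12); s=get_state(); print(h,s["time"],s["ee_pos"],s["ft_force"],s["opening"])
    line_to([*P,95],feed=80)
line_to([*P,200],feed=150); hold(.2); print(get_state()["time"])
c=snap("top","t7")
```

```text
True 17.075 [656.52553668 -16.26410568  75.23318684] [-2.61490681  0.80278483  8.15054659] -0.19721685152426185
True 18.7917 [677.06684946 -40.7372938   75.26673631] [-1.93933062 -0.59011281  6.73537896] 0.0975058018940759
20.25
```

Both ends read 75.2 mm, so the plate is flat and fully seated.

```bash
python3 -c "
from plant import *
print(hand_in())"
```

```text
the job is handed in; nothing more can be done
None
```

The grating plate is pressed into the grater box, past the clips and flat on the rim (bar top 75.2 mm at both ends), about 9 mm off centre along the slots against a limit of 14; the slicing plate was not touched, and I handed in at about 20 s.

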